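# Feed a relay module through the guide with a push stick

## Task

On the electronics bench a black relay module lies in the open end of the aluminium guide channel. Pick up the long narrow wooden push stick by its upright handle and, touching the module with the stick only and never with the gripper, push the module along the channel, under the lips, until it is fully home at the end stop. Then let go of the stick; it may stay in the channel or be put back on the bench.

Things in the scene. Friction and masses are not known exactly. Their poses are not given: they have to be found in the camera images.
- stick: Loose push stick, plain wood, 0.12 kg: bar 180 long, 22 wide, 20 mm high, with one upright handle 40 long (along the bar), 16 thick, top 96 mm above the underside. Origin: underside, below the handle's middle. x: along the bar to the nose, 100 mm ahead; tail 80 mm behind; z up. Nose starts to the robot's right, within 25 deg. The block with a handle on a 60 mm square foot is not it.
- module: Loose black relay module with brass screw heads on top, 60 long, 38 wide, 26 mm high, about 0.2 kg, lying on the floor of the channel in its open part, centre 75 to 35 mm before the guide's middle. Origin: centre of its underside; x: its length, along the channel; z up. An identical spare lies on the bench and is not part of the job.
- guide: Fixed aluminium guide: base plate 320 x 84, 10 mm thick (its top is the channel floor), two walls 10 mm thick with a channel 44 wide, 300 mm long between, wall tops 48 mm above the bench. Origin: middle of the base's underside, on the centre line. x: feed direction (to the robot's right within 15 deg), z up. The end at x = -150 mm is open; open above from there to x = +30 mm.
- guide_stop (a point): Middle of the face of the steel end stop that closes the channel, 150 mm along the guide's x, on the channel floor (10 mm above the bench). The stop is 30 mm high above the floor. From 120 mm before it up to it, lips 32 mm above the floor (6 mm thick) cover both sides of the channel, leaving a 30 mm slot. Module home: its centre 30 mm before this point. Axes as the guide's.
Mind the look-alikes: they are no part of the job. Of the things that look like the stick, the smaller one is meant.

How it is judged (in metres and radians):
On the way:
1. the push stick, in the channel, is pushing the module, which has come past the middle of the channel (contact force between stick and module above 0.05 N and x of module in the frame of guide between 0 and 0.1 m and x of stick in the frame of guide below -0.03 m), for 0.04 s.
At the end, for the whole second after the job is handed in: The module lies flat in the channel under the lips, within 12 mm of the end stop and along the channel (within 10 degrees), at rest; the stick has been let go and is at rest, in the channel or on the bench (x of module in the frame of guide between 0.108 and 0.125 m and y of module in the frame of guide between -0.01 and 0.01 m and z of module in the frame of guide between 0.005 and 0.016 m and angle between the x axis of module and the x axis of guide, either way round below 0.18 rad and linear speed of module below 0.02 m/s and height (world z) of stick above -0.03 m and linear speed of stick below 0.03 m/s); the robot touches nothing.
It fails at once if the gripper or arm touches the module (contact force between any of the fingers, the arm and module above 0.5 N).
It also fails if it takes over 42 s, if anything falls off the work surface, if the arm or the gripper's body presses on something with over 40 N, if the wrist force passes 120 N, or if a joint passes its speed limit or range.

## Robot

A 6-joint arm with a two-finger parallel gripper is mounted at the origin on the work surface. World frame = base frame: x ahead of the robot, y to its left, z up, the work surface at z = 0. Lengths are in m, angles in degrees, forces in N, time in s.
With the tool pointing down it reaches from about 0.4 to 0.825 m from the base axis. Payload 7 kg.
Tool frame: the origin (TCP) lies midway between the tips of the shut fingers; the grasp point (between the pads) lies 19 mm behind it; z points along the fingers, y is the line along which they close (so a half turn about z gives the same grasp; the last joint's range is limited). The gripper opens to 88 mm and grips with 3 to 60 N. Pads are 19 mm wide; open, the fingers measure 130 mm over their backs; the gripper's body (78 mm by 193 mm) begins 47 mm behind the grasp point.
Start: joints at [-55.972, 20.546, 0.682, 0, -70.136, -16.507], TCP at [0.203, -0.644, 0.187] pointing down, gripper open.
Joint ranges: [-176.03, 176.03], [-82.01, 121.73], [-58.28, 71.71], [-173.87, 95.51], [-174.79, -0.11], [-173.66, 173.66]. Speed limits (degrees/s): [136.94, 136.94, 172.46, 180, 180, 180].

## Interface

Orientations are given as [roll, pitch, yaw] about the fixed x, y, z axes, in that order (R = Rz(yaw) Ry(pitch) Rx(roll)).
In Python, from plant import r gives the robot as it stands. The module is installed in compiled form; this text tells all that it offers.
- The arm moves only by the tool play_rows, never from a script. Its argument "rows" is a list of rows, each an object with "slide": the shift along the tool's x, y, z as a fraction of full scale, a list of three; "delta_rot": the turn, a rotation vector about the tool's x, y, z as a fraction of full scale, a list of three; "fingers": the opening, from -1 (shut) to 1 (fully open). In form: [{"slide": [x, y, z], "delta_rot": [rx, ry, rz], "fingers": fingers}, ...]. A call has 1 to 8 rows; each row shifts and turns the commanded pose from where the row before left it, along the tool's axes as they then stand; what a row does not reach is not made up. Full scale, the value 1, is 0.15 m for a shift and 0.08 rad for a turn. A row lasts 1/8 s, in which the tool goes at most 62.5 mm and 10.7 degrees, less where a joint would pass 70% of its speed; a pose out of reach is approached as far as the arm can. A call with a number of a shift or a turn outside -1 to 1 is refused whole. A call with a gripper value outside its range is refused whole. The fingers move at their own pace and stop on an object; "squeeze" is the grip in N (left out, the last holds). Time passes only in rows, so rows that do not move let the fingers close. It gives the time, the measured TCP pose, the force, the opening and the grip force at its end, in the units of the state.
- r.get_state(): the state, without advancing time (a new reading comes with each control period).
- r.capture(name): name is "scene" or "side" or "wrist"; returns a dict with "image" (400x640x3 uint8, blue, green, red), "fx", "fy", "cx", "cy" (pixels), "R" (3x3) and "t" (3): a world point X has camera coordinates R X + t; the wrist camera has in their place "T_tool_cam" (4x4, takes a point from camera to tool coordinates, whose origin is the TCP and whose axes are the flange's). Camera axes: x right, y down, z forward; pixel columns grow to the right and rows downward; lengths in m; the calibration is good to about 2 mm. A picture is of the moment at which its call begins: read the wrist's pose just before it. There is no depth.
- r.close_job(): hands the job in; it is judged then, once.
The state is a dict: "time_s": time; "joints": joint angles; "qd": joint speeds; "joint_torque": joint torques, N m; "tcp_pos": TCP position; "eef_rot": TCP orientation; "contact_force": force on the tool from outside, world axes, zero at the start; "moment": the same for the moment, N m; "gripper_width": finger opening in m; "gripper_force": force on a finger pad.
Only numpy, scipy, OpenCV 4.12 (cv2) and the standard library are available. Lean on these libraries where they do the work, as an engineer would, in place of code of your own. Each camera call takes 0.05 s, during which the arm holds its last target. There are 200 camera calls.

## Working session

There is one attempt and no reset: what is moved stays moved. The work goes in short steps, Python scripts to look and compute and a tool call to move; the robot and the scene stay as the last step left them, time stands still between calls to the robot, and variables do not carry over. Pictures are saved under pics/ and viewed, at most 10 in all, crops included, and the job is handed in when it is done.

Besides the shell and the picture viewer there is one more tool, called after ">>>" in YAML: its name, and indented under it one key for each argument. play_rows: Moves the arm, as the interface text tells. Shift numbers are shares of 0.15 m and turn numbers shares of 0.08 rad, none past 1 either way. Its arguments: {"type":"object","properties":{"rows":{"type":"array"},"squeeze":{"type":"number"}},"required":["rows"]}

```bash
mkdir -p pics
cat > h.py <<'E'
import numpy as np, cv2
from plant import r
from scipy.spatial.transform import Rotation as Ro
def cam(name):
    s=r.get_state(); c=r.capture(name)
    K=np.array([[c['fx'],0,c['cx']],[0,c['fy'],c['cy']],[0,0,1]])
    if name=='wrist':
        T=np.array(c['T_tool_cam']); Rt=Ro.from_euler('xyz',s['eef_rot'],degrees=True).as_matrix()
        Rwc=Rt@T[:3,:3]; o=Rt@T[:3,3]+np.array(s['tcp_pos'])
    else:
        R=np.array(c['R']); Rwc=R.T; o=-R.T@np.array(c['t'])
    return dict(im=c['image'],K=K,R=Rwc,o=o)
def ray(c,uv,z):
    uv=np.atleast_2d(np.array(uv,float)); d=(c['R']@np.linalg.inv(c['K'])@np.c_[uv,np.ones(len(uv))].T).T
    return c['o']+d*((z-c['o'][2])/d[:,2])[:,None]
def proj(c,X):
    p=(c['K']@c['R'].T@(np.atleast_2d(X)-c['o']).T).T
    return p[:,:2]/p[:,2:]
def save(c,n): np.savez('pics/%s.npz'%n,**c); cv2.imwrite('pics/%s.png'%n,c['im'])
def load(n): return dict(np.load('pics/%s.npz'%n))
E
python3 - <<'E'
from h import *
for n in ('scene','side','wrist'):
    c=cam(n); save(c,n+'0'); print(n,c['o'].round(3),c['R'].round(2).tolist())
a=load('scene0')['im'];b=load('side0')['im']
print(r.get_state())
cv2.imwrite('pics/m.png',cv2.resize(np.vstack([a,b]),(480,600)))
E
```

```text
scene [0.957 0.055 0.633] [[-0.31, 0.69, -0.65], [0.95, 0.21, -0.23], [-0.02, -0.69, -0.73]]
side [0.355 0.472 0.454] [[-0.99, -0.08, 0.15], [-0.17, 0.56, -0.81], [-0.01, -0.83, -0.56]]
wrist [ 0.127 -0.667  0.384] [[-0.3, 0.91, 0.28], [0.95, 0.29, 0.09], [0.0, 0.29, -0.96]]
{'time_s': 0.15, 'joints': array([-5.59706589e+01,  2.05841094e+01,  6.45703001e-01, -1.56742332e-02,
       -7.01356711e+01, -1.65044614e+01]), 'qd': array([ 0.04616013, -0.13868263,  0.13152031,  0.04155593, -0.11081861,
       -0.06597389]), 'joint_torque': array([-1.13593636e-03, -5.83274639e+01,  2.93289346e+01,  7.00110599e+00,
        8.78512423e-03, -8.42127383e-05]), 'tcp_pos': array([ 0.20307566, -0.64328169,  0.18581001]), 'eef_rot': array([ 1.79924788e+02, -6.91725730e-03, -1.62480451e+02]), 'contact_force': array([-0.13989216, -0.37069739,  0.11640515]), 'moment': array([ 0.01801843,  0.0117903 , -0.00350158]), 'gripper_force': 0.0, 'gripper_width': 0.08788786660368865}
```

View pics/scene0.png

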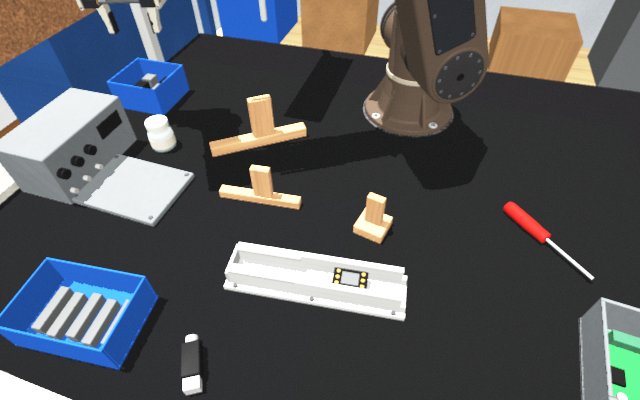

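View pics/side0.png

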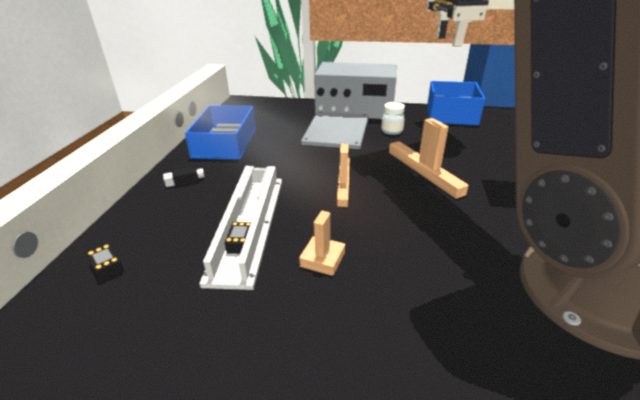

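Wood candidates in the scene image are the large stick (258,130), the small stick (260,190) and the block on a square foot (375,218). The small stick at (260,190) fits: it has a long bar and is the smaller of the two sticks. The guide is at (315,280) with the module at (350,278) in its open right end. The spare module appears only in the side view, at (105,262). I'll confirm with a crop.

Run:
```python
from h import *
c=load('scene0'); im=c['im']
cv2.imwrite('pics/crop.png',cv2.resize(im[150:325,205:425],(792,630),interpolation=cv2.INTER_CUBIC)[:600])
hsv=cv2.cvtColor(im,cv2.COLOR_BGR2HSV)
m=cv2.inRange(hsv,(8,70,110),(25,255,255)); m[:90]=0
n,l,st,ce=cv2.connectedComponentsWithStats(m)
for i in range(1,n):
    if st[i,4]>300: 
        p=np.argwhere(l==i)[:,::-1]
        q=cv2.convexHull(p.astype(np.int32)); q=cv2.approxPolyDP(q,2,True)[:,0]
        print(st[i]); 
        for a in q: print(a,ray(c,a,0)[0].round(3)[:2],ray(c,a,.02)[0].round(3)[:2],ray(c,a,.096)[0].round(3)[:2])
```

```text
[366  90  26  36 427]
[391  90] [-0.081 -0.062] [-0.049 -0.058] [ 0.076 -0.044]
[382 124] [ 0.088 -0.054] [ 0.116 -0.051] [ 0.22  -0.038]
[379 125] [ 0.095 -0.061] [ 0.122 -0.057] [ 0.226 -0.043]
[367 113] [ 0.051 -0.103] [ 0.08  -0.098] [ 0.188 -0.079]
[366 102] [-0.    -0.118] [ 0.03  -0.112] [ 0.145 -0.091]
[369  94] [-0.043 -0.119] [-0.011 -0.113] [ 0.109 -0.092]
[375  90] [-0.068 -0.107] [-0.036 -0.101] [ 0.087 -0.082]
[ 209   94   98   63 2013]
[306 128] [ 0.162 -0.24 ] [ 0.187 -0.231] [ 0.283 -0.196]
[305 136] [ 0.195 -0.232] [ 0.219 -0.223] [ 0.31  -0.188]
[212 156] [ 0.334 -0.424] [ 0.354 -0.409] [ 0.429 -0.352]
[209 145] [ 0.299 -0.452] [ 0.319 -0.436] [ 0.398 -0.375]
[248  97] [ 0.07  -0.449] [ 0.098 -0.433] [ 0.205 -0.373]
[269  94] [ 0.039 -0.397] [ 0.068 -0.382] [ 0.178 -0.328]
[303 122] [ 0.139 -0.257] [ 0.165 -0.247] [ 0.263 -0.209]
[ 218  166   84   44 1124]
[299 208] [ 0.432 -0.164] [ 0.449 -0.157] [ 0.512 -0.13 ]
[221 197] [ 0.452 -0.339] [ 0.468 -0.326] [ 0.529 -0.279]
[218 191] [ 0.438 -0.354] [ 0.454 -0.341] [ 0.517 -0.292]
[249 168] [ 0.348 -0.319] [ 0.367 -0.307] [ 0.44  -0.262]
[268 166] [ 0.328 -0.279] [ 0.348 -0.268] [ 0.424 -0.228]
[300 196] [ 0.398 -0.173] [ 0.416 -0.166] [ 0.483 -0.139]
[353 197  40  47 770]
[385 197] [0.347 0.005] [0.366 0.006] [0.44  0.013]
[392 220] [0.407 0.031] [0.425 0.032] [0.491 0.035]
[380 243] [0.472 0.02 ] [0.488 0.021] [0.546 0.025]
[353 232] [ 0.462 -0.038] [ 0.477 -0.035] [ 0.537 -0.024]
[353 225] [ 0.444 -0.042] [ 0.46  -0.039] [ 0.522 -0.027]
[366 198] [ 0.362 -0.034] [ 0.381 -0.031] [ 0.452 -0.02 ]
```

View pics/crop.png

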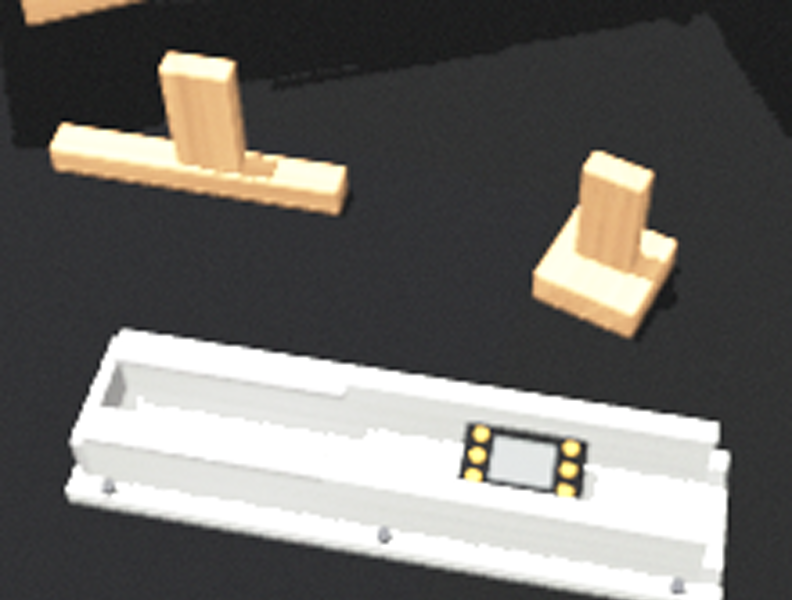

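The crop shows the small stick with its bar at (50–345,124–213), handle top at (160–237,52–83) and longer end to the left, which is the nose on the robot's right. The guide's lips and stop are at its left end, and the module top is centred at (524,461). The smaller bar-type stick is confirmed.

```bash
cat >> h.py <<'E'
def rel(target_xy,z=None):
    s=r.get_state(); R=Ro.from_euler('xyz',s['eef_rot'],degrees=True).as_matrix(); t=np.array(s['tcp_pos'])
    d=np.array([*target_xy, t[2] if z is None else z])-t
    return (R.T@d/.15).round(3)
E
python3 - <<'E'
from h import *
c=load('scene0')
P=lambda u,v,z: ray(c,[205+u/3.6,150+v/3.6],z)[0][:2].round(4)
print('handle top',[P(*p,.096) for p in [(160,68),(175,52),(237,60),(232,83)]], np.mean([P(*p,.096) for p in [(160,68),(175,52),(237,60),(232,83)]],0))
print('bar bot',P(50,165,0),P(342,213,0),'bar top',P(65,124,.02),P(345,166,.02))
b1,b2=P(68,490,.01),P(720,598,.01); w1,w2=P(122,330,.048),P(718,425,.048)
print('base near',b1,b2,np.linalg.norm(b1-b2),'wall far',w1,w2,np.linalg.norm(w1-w2))
m=P(524,461,.036)
for a,b in((b1,b2),(w1,w2)): print(np.degrees(np.arctan2(*(a-b)[::-1])))
d=(b1-b2)+(w1-w2); d/=np.linalg.norm(d); n=np.array([-d[1],d[0]])
print('perp sep base-wall (want 42+32=74)',(b1-w1)@n)
mid=((b1+b2)/2-42*n*1e-3 + (w1+w2)/2+32e-3*n)/2
print('guide mid',mid,'yaw',np.degrees(np.arctan2(d[1],d[0])),'module',m,'rel',(m-mid)@d,(m-mid)@n)
print('rel to above stick',rel((.43,-.243)))
E
```

```text
handle top [array([ 0.4424, -0.2604]), array([ 0.4278, -0.2578]), array([ 0.4238, -0.2218]), array([ 0.442 , -0.2173])] [ 0.434    -0.239325]
bar bot [ 0.4505 -0.3451] [ 0.4349 -0.1604] bar top [ 0.4327 -0.3398] [ 0.4159 -0.1643]
base near [ 0.6567 -0.2256] [0.6169 0.0907] 0.3187941812517914 wall far [ 0.583  -0.2247] [0.5495 0.0732] 0.29977768429287727
-82.82816974159594
-83.58382479968522
perp sep base-wall (want 42+32=74) 0.07307405070562194
guide mid [ 0.59656023 -0.07219251] yaw -83.19438170823435 module [ 0.589  -0.0114] rel -0.061260053582271254 -0.0003029671031654895
rel to above stick [-2.246e+00  2.089e+00  2.000e-03]
```

>>> play_rows:
  rows:
    - {"slide":[-0.15,0.14,0],"delta_rot":[0,0,0],"fingers":1}
    - {"slide":[-0.27,0.25,0],"delta_rot":[0,0,0],"fingers":1}
    - {"slide":[-0.27,0.25,0],"delta_rot":[0,0,0],"fingers":1}
    - {"slide":[-0.27,0.25,0],"delta_rot":[0,0,0],"fingers":1}
    - {"slide":[-0.27,0.25,0],"delta_rot":[0,0,0],"fingers":1}
    - {"slide":[-0.27,0.25,0],"delta_rot":[0,0,0],"fingers":1}
    - {"slide":[-0.27,0.25,0],"delta_rot":[0,0,0],"fingers":1}
    - {"slide":[-0.27,0.25,0],"delta_rot":[0,0,0],"fingers":1}

```text
time_s: 1.15
tcp_pos: [0.4102, -0.2795, 0.1866]
eef_rot: [-180.0, 0.0, -162.5]
contact_force: [1.4, -0.7, 0.2]
gripper_width: 0.0878
gripper_force: 0.0
```

>>> play_rows:
  rows:
    - {"slide":[-0.15,0.15,0],"delta_rot":[0,0,0],"fingers":1}
    - {"slide":[-0.06,0.06,0],"delta_rot":[0,0,0],"fingers":1}
    - {"slide":[0,0,0],"delta_rot":[0,0,-1],"fingers":1}
    - {"slide":[0,0,0],"delta_rot":[0,0,-1],"fingers":1}
    - {"slide":[0,0,0],"delta_rot":[0,0,-1],"fingers":1}
    - {"slide":[0,0,0],"delta_rot":[0,0,-1],"fingers":1}
    - {"slide":[0,0,0],"delta_rot":[0,0,-1],"fingers":1}
    - {"slide":[0,0,0],"delta_rot":[0,0,-1],"fingers":1}

```text
time_s: 2.15
tcp_pos: [0.4297, -0.2422, 0.1864]
eef_rot: [180.0, -0.0, -134.9]
contact_force: [-0.1, 1.1, -0.3]
gripper_width: 0.0874
gripper_force: 0.0
```

>>> play_rows:
  rows:
    - {"slide":[0,0,0],"delta_rot":[0,0,-1],"fingers":1}
    - {"slide":[0,0,0],"delta_rot":[0,0,-1],"fingers":1}
    - {"slide":[0,0,0],"delta_rot":[0,0,-1],"fingers":1}
    - {"slide":[0,0,0],"delta_rot":[0,0,-1],"fingers":1}
    - {"slide":[0,0,0],"delta_rot":[0,0,-1],"fingers":1}
    - {"slide":[0,0,0],"delta_rot":[0,0,-1],"fingers":1}
    - {"slide":[0,0,0],"delta_rot":[0,0,-1],"fingers":1}
    - {"slide":[0,0,0],"delta_rot":[0,0,-1],"fingers":1}

```text
time_s: 3.15
tcp_pos: [0.4297, -0.2422, 0.1864]
eef_rot: [180.0, 0.0, -98.2]
contact_force: [-0.7, 0.3, -0.3]
gripper_width: 0.0878
gripper_force: 0.0
```

>>> play_rows:
  rows:
    - {"slide":[0,0,0],"delta_rot":[0,0,-1],"fingers":1}
    - {"slide":[0,0,0],"delta_rot":[0,0,-1],"fingers":1}
    - {"slide":[0,0,0],"delta_rot":[0,0,-0.9],"fingers":1}
    - {"slide":[0,0,0],"delta_rot":[0,0,0],"fingers":1}

```text
time_s: 3.65
tcp_pos: [0.4298, -0.2421, 0.1864]
eef_rot: [180.0, 0.0, -85.1]
contact_force: [-1.5, -0.1, 0.2]
gripper_width: 0.0875
gripper_force: 0.0
```

Run:
```python
from h import *
s=r.get_state(); print(s['time_s'],s['tcp_pos'],s['eef_rot'],s['joints'].round(0))
c=cam('wrist'); save(c,'wrist1')
print(c['o'],proj(c,[[.433,-.241,.096],[.433,-.241,.02],[.5966,-.072,.01]]))
```

```text
3.65 [ 0.42981265 -0.24211846  0.18641698] [ 1.79978775e+02  7.67470271e-03 -8.50879334e+01] [ -7.   3. -22.  -0. -65.  11.]
[ 0.43601833 -0.32094545  0.384487  ] [[316.02792971 194.87812181]
 [316.7388093  179.14238531]
 [197.2090652  280.05846481]]
```

View pics/wrist1.png

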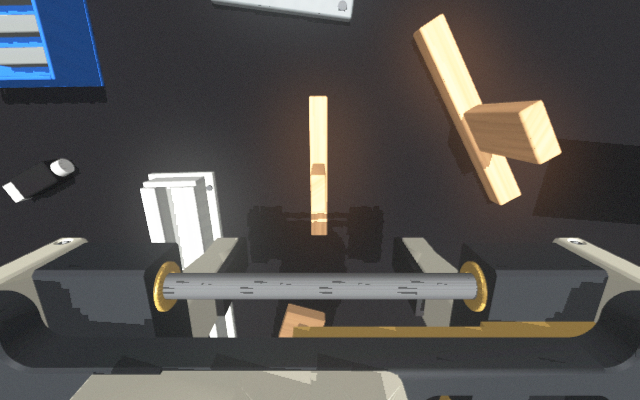

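The handle is seen under the tool at (318,165–195) and the nose tip at (318,96). The stick is parallel to the tool's x axis. I'll check the numbers.

Run:
```python
from h import *
c=load('wrist1')
print('nose top',ray(c,[[309.5,96.5],[327,96.5]],.02)[:,:2].round(4))
print('handle rows',ray(c,[[318.5,v] for v in (165,175,205,235)],.096)[:,:2].round(4))
print('side edges at .096',ray(c,[[310,200],[327,200]],.096)[:,:2].round(4))
im=c['im']; print(im[90:240:5,318].tolist()); print([ (x,im[225,x].tolist()) for x in range(304,334,2)])
```

```text
nose top [[ 0.4498 -0.3402]
 [ 0.4291 -0.3419]]
handle rows [[ 0.4331 -0.2723]
 [ 0.4322 -0.2621]
 [ 0.4295 -0.2302]
 [ 0.4267 -0.1963]]
side edges at .096 [[ 0.4388 -0.2349]
 [ 0.4211 -0.2364]]
[[59, 62, 73], [81, 103, 131], [218, 253, 255], [219, 253, 255], [220, 253, 255], [220, 253, 255], [216, 252, 255], [215, 252, 255], [213, 252, 255], [212, 251, 255], [209, 251, 255], [207, 250, 255], [207, 250, 255], [208, 251, 255], [205, 250, 255], [115, 160, 209], [119, 166, 217], [191, 245, 255], [193, 246, 255], [196, 247, 255], [204, 250, 255], [215, 252, 255], [210, 251, 255], [217, 252, 255], [223, 253, 255], [123, 169, 218], [207, 250, 255], [123, 169, 218], [120, 170, 219], [68, 86, 104]]
[(304, [40, 46, 55]), (306, [42, 49, 60]), (308, [42, 50, 61]), (310, [51, 61, 72]), (312, [117, 160, 207]), (314, [113, 158, 205]), (316, [122, 169, 216]), (318, [123, 169, 218]), (320, [128, 178, 225]), (322, [116, 159, 205]), (324, [118, 165, 212]), (326, [104, 141, 178]), (328, [41, 46, 58]), (330, [43, 49, 59]), (332, [38, 43, 57])]
```

>>> play_rows:
  rows:
    - {"slide":[0,0,0.2],"delta_rot":[0,0,0],"fingers":1}
    - {"slide":[0,0,0.3],"delta_rot":[0,0,0],"fingers":1}
    - {"slide":[0,0,0.3],"delta_rot":[0,0,0],"fingers":1}
    - {"slide":[0,0,0.1],"delta_rot":[0,0,0],"fingers":1}
    - {"slide":[0,0,0],"delta_rot":[0,0,0],"fingers":1}
    - {"slide":[0,0,0],"delta_rot":[0,0,0],"fingers":-1}
    - {"slide":[0,0,0],"delta_rot":[0,0,0],"fingers":-1}
    - {"slide":[0,0,0],"delta_rot":[0,0,0],"fingers":-1}
  squeeze: 40

```text
time_s: 4.7
tcp_pos: [0.4308, -0.2418, 0.0525]
eef_rot: [-179.9, -0.0, -85.0]
contact_force: [-0.8, -0.3, 0.5]
gripper_width: 0.0631
gripper_force: 0.0
```

>>> play_rows:
  rows:
    - {"slide":[0,0,0],"delta_rot":[0,0,0],"fingers":-1}
    - {"slide":[0,0,0],"delta_rot":[0,0,0],"fingers":-1}
    - {"slide":[0,0,0],"delta_rot":[0,0,0],"fingers":-1}
    - {"slide":[0,0,0],"delta_rot":[0,0,0],"fingers":-1}

```text
time_s: 5.2
tcp_pos: [0.4302, -0.2417, 0.0515]
eef_rot: [180.0, 0.0, -85.0]
contact_force: [0.4, -1.4, 0.5]
gripper_width: 0.0232
gripper_force: 0.0
```

>>> play_rows:
  rows:
    - {"slide":[0,0,0],"delta_rot":[0,0,0],"fingers":-1}
    - {"slide":[0,0,0],"delta_rot":[0,0,0],"fingers":-1}
    - {"slide":[0,0,0],"delta_rot":[0,0,0],"fingers":-1}
    - {"slide":[0,0,0],"delta_rot":[0,0,0],"fingers":-1}

```text
time_s: 5.7
tcp_pos: [0.4302, -0.2417, 0.0515]
eef_rot: [180.0, 0.0, -85.0]
contact_force: [-0.5, 0.1, -0.7]
gripper_width: 0.0153
gripper_force: 40.0
```

Run:
```python
from h import *
mid=np.array([.5966,-.0722]); a=np.radians(-83.2); d=np.array([np.cos(a),np.sin(a)])
s=r.get_state(); print(s['tcp_pos'],s['gripper_width'],s['gripper_force'])
p=mid-.205*d; print('pre',p,'rel',rel(p))
```

```text
[ 0.43016158 -0.24167796  0.05152991] 0.01526917640965539 39.99450981616974
pre [0.57232719 0.13135793] rel [-2.395 -1.16  -0.   ]
```

>>> play_rows:
  rows:
    - {"slide":[0,0,-0.15],"delta_rot":[0,0,0],"fingers":-1}
    - {"slide":[0,0,-0.3],"delta_rot":[0,0,0],"fingers":-1}
    - {"slide":[0,0,-0.3],"delta_rot":[0,0,0],"fingers":-1}
    - {"slide":[0,0,-0.2],"delta_rot":[0,0,0],"fingers":-1}
    - {"slide":[-0.1,-0.05,0],"delta_rot":[0,0,0],"fingers":-1}
    - {"slide":[-0.25,-0.12,0],"delta_rot":[0,0,0],"fingers":-1}
    - {"slide":[-0.3,-0.15,0],"delta_rot":[0,0,0],"fingers":-1}
    - {"slide":[-0.3,-0.15,0],"delta_rot":[0,0,0],"fingers":-1}

```text
time_s: 6.7
tcp_pos: [0.4877, -0.0917, 0.193]
eef_rot: [179.9, 0.0, -85.0]
contact_force: [1.0, -0.6, -0.8]
gripper_width: 0.0152
gripper_force: 40.0
```

>>> play_rows:
  rows:
    - {"slide":[-0.3,-0.15,0],"delta_rot":[0,0,0],"fingers":-1}
    - {"slide":[-0.3,-0.15,0],"delta_rot":[0,0,0],"fingers":-1}
    - {"slide":[-0.3,-0.14,0],"delta_rot":[0,0,0],"fingers":-1}
    - {"slide":[-0.3,-0.14,0],"delta_rot":[0,0,0],"fingers":-1}
    - {"slide":[-0.2,-0.1,0],"delta_rot":[0,0,0],"fingers":-1}
    - {"slide":[-0.05,0,0],"delta_rot":[0,0,-0.4],"fingers":-1}
    - {"slide":[0,0,0],"delta_rot":[0,0,0],"fingers":-1}

```text
time_s: 7.58
tcp_pos: [0.5698, 0.1323, 0.1928]
eef_rot: [179.9, -0.0, -83.1]
contact_force: [-0.3, 0.4, -0.9]
gripper_width: 0.0151
gripper_force: 40.0
```

Run:
```python
from h import *
mid=np.array([.5966,-.0722]); a=np.radians(-83.2); d=np.array([np.cos(a),np.sin(a)])
s=r.get_state(); print(s['time_s'],s['tcp_pos'],s['eef_rot'],s['gripper_width'])
print('rel',rel(mid-.205*d))
c=cam('wrist'); save(c,'wrist2')
P=lambda x,y,z:[*(mid+x*d+y*np.array([-d[1],d[0]])),z]
print(proj(c,[P(-.150,.022,.048),P(-.150,-.022,.048),P(-.06,0,.036),P(.03,.022,.048),P(.03,-.022,.048)]).round(0))
```

```text
7.575 [0.56979122 0.13227688 0.19282163] [ 1.79876949e+02 -3.49706464e-02 -8.31108923e+01] 0.015114430671587605
rel [ 0.008 -0.016 -0.   ]
[[298. 135.]
 [336. 135.]
 [317.  51.]
 [294. -53.]
 [339. -53.]]
```

View pics/wrist2.png

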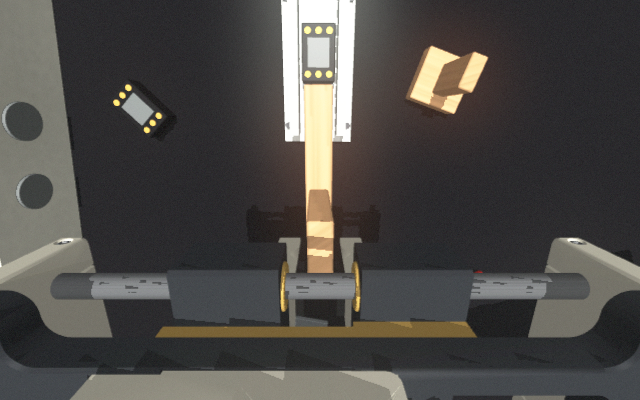

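The stick lines up with the channel: bar at x≈319, module at (319,53), guide mouth at row 141. I'm lowering it now.

>>> play_rows:
  rows:
    - {"slide":[-0.03,-0.016,0],"delta_rot":[0,0,0],"fingers":-1}
    - {"slide":[0,0,0.25],"delta_rot":[0,0,0],"fingers":-1}
    - {"slide":[0,0,0.3],"delta_rot":[0,0,0],"fingers":-1}
    - {"slide":[0,0,0.2],"delta_rot":[0,0,0],"fingers":-1}
    - {"slide":[0,0,0.08],"delta_rot":[0,0,0],"fingers":-1}
    - {"slide":[0,0,0.03],"delta_rot":[0,0,0],"fingers":-1}
    - {"slide":[0,0,0],"delta_rot":[0,0,0],"fingers":-1}

```text
time_s: 8.5
tcp_pos: [0.5733, 0.1369, 0.066]
eef_rot: [-179.9, 0.0, -83.2]
contact_force: [-0.6, -0.2, -0.7]
gripper_width: 0.0151
gripper_force: 40.0
```

Run:
```python
from h import *
s=r.get_state(); print(s['tcp_pos'],s['eef_rot'],s['contact_force'])
mid=np.array([.5966,-.0722]); a=np.radians(-83.2); d=np.array([np.cos(a),np.sin(a)])
print(rel(mid-.01*d), rel(mid-.205*d))
c=cam('scene'); save(c,'scene2')
cv2.imwrite('pics/crop2.png',cv2.resize(c['im'][180:330,215:455],(800,500),interpolation=cv2.INTER_CUBIC))
```

```text
[0.57330905 0.13688864 0.06601708] [-1.79920137e+02  2.38491646e-02 -8.31878691e+01] [-0.60080053 -0.17913579 -0.68431835]
[ 1.336e+00  1.100e-02 -1.000e-03] [ 0.036  0.011 -0.   ]
```

View pics/crop2.png

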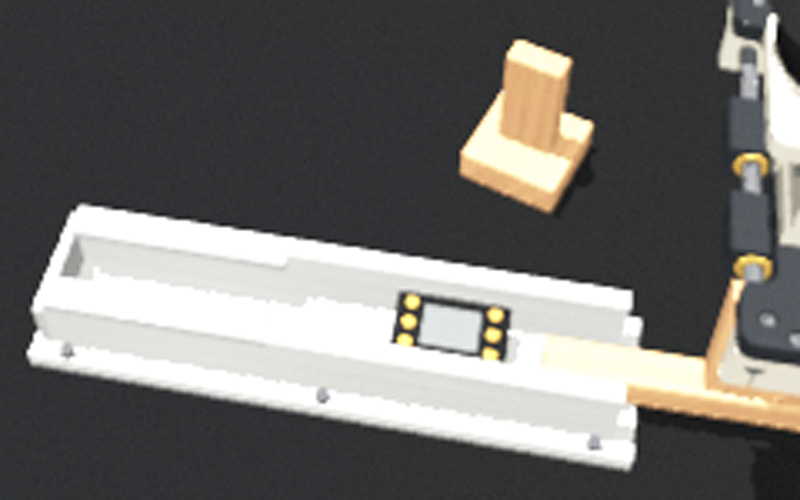

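The crop shows the nose tip at (540,355) inside the channel, about 10 mm behind the module's rear edge at (508,340) and centred. Next is a gentle push.

>>> play_rows:
  rows:
    - {"slide":[0.05,0.01,0],"delta_rot":[0,0,0],"fingers":-1}
    - {"slide":[0.06,0,0],"delta_rot":[0,0,0],"fingers":-1}
    - {"slide":[0.08,0,0],"delta_rot":[0,0,0],"fingers":-1}
    - {"slide":[0.08,0,0],"delta_rot":[0,0,0],"fingers":-1}
    - {"slide":[0.08,0,0],"delta_rot":[0,0,0],"fingers":-1}
    - {"slide":[0.08,0,0],"delta_rot":[0,0,0],"fingers":-1}
    - {"slide":[0.08,0,0],"delta_rot":[0,0,0],"fingers":-1}
    - {"slide":[0.08,0,0],"delta_rot":[0,0,0],"fingers":-1}

```text
time_s: 9.55
tcp_pos: [0.5817, 0.0478, 0.065]
eef_rot: [180.0, -0.0, -83.2]
contact_force: [-0.4, 2.7, -0.7]
gripper_width: 0.0149
gripper_force: 40.0
```

>>> play_rows:
  rows:
    - {"slide":[0.08,0,0],"delta_rot":[0,0,0],"fingers":-1}
    - {"slide":[0.08,0,0],"delta_rot":[0,0,0],"fingers":-1}
    - {"slide":[0.08,0,0],"delta_rot":[0,0,0],"fingers":-1}
    - {"slide":[0.08,0,0],"delta_rot":[0,0,0],"fingers":-1}
    - {"slide":[0.08,0,0],"delta_rot":[0,0,0],"fingers":-1}
    - {"slide":[0.08,0,0],"delta_rot":[0,0,0],"fingers":-1}
    - {"slide":[0.06,0,0],"delta_rot":[0,0,0],"fingers":-1}

```text
time_s: 10.42
tcp_pos: [0.5913, -0.0326, 0.065]
eef_rot: [180.0, 0.0, -83.2]
contact_force: [-0.4, 0.4, -0.4]
gripper_width: 0.0155
gripper_force: 40.0
```

Run:
```python
from h import *
s=r.get_state(); print(s['time_s'],s['tcp_pos'],s['eef_rot'],s['contact_force'])
mid=np.array([.5966,-.0722]); a=np.radians(-83.2); d=np.array([np.cos(a),np.sin(a)])
print(rel(mid-.01*d))
c=cam('scene'); save(c,'scene3')
cv2.imwrite('pics/crop3.png',cv2.resize(c['im'][180:330,215:455],(800,500),interpolation=cv2.INTER_CUBIC))
```

```text
10.425 [ 0.59127057 -0.0326248   0.06502688] [ 1.79994504e+02  5.55917997e-04 -8.32023924e+01] [-0.43764494  0.38685186 -0.3612506 ]
[ 0.2   -0.004 -0.   ]
```

View pics/crop3.png

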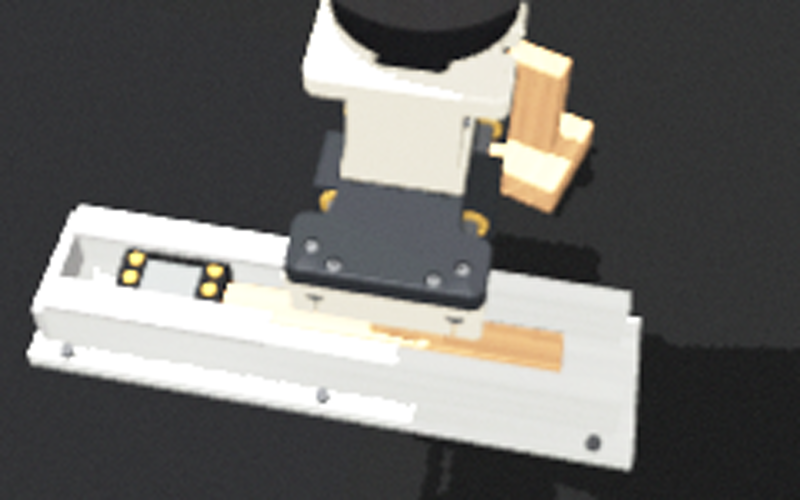

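The module, at (175,272), is under the lips with the nose behind it, and has roughly 30 mm left to travel. The next step is to creep to the stop and watch the force.

>>> play_rows:
  rows:
    - {"slide":[0.04,0,0],"delta_rot":[0,0,0],"fingers":-1}
    - {"slide":[0.04,0,0],"delta_rot":[0,0,0],"fingers":-1}
    - {"slide":[0.04,0,0],"delta_rot":[0,0,0],"fingers":-1}
    - {"slide":[0.03,0,0],"delta_rot":[0,0,0],"fingers":-1}
    - {"slide":[0.02,0,0],"delta_rot":[0,0,0],"fingers":-1}
    - {"slide":[0,0,0],"delta_rot":[0,0,0],"fingers":-1}

```text
time_s: 11.22
tcp_pos: [0.5942, -0.0574, 0.065]
eef_rot: [180.0, -0.0, -83.2]
contact_force: [-0.2, 0.1, -1.3]
gripper_width: 0.0152
gripper_force: 40.0
```

>>> play_rows:
  rows:
    - {"slide":[0.01,0,0],"delta_rot":[0,0,0],"fingers":-1}
    - {"slide":[0.01,0,0],"delta_rot":[0,0,0],"fingers":-1}
    - {"slide":[0,0,0],"delta_rot":[0,0,0],"fingers":-1}

```text
time_s: 11.6
tcp_pos: [0.5946, -0.0601, 0.0651]
eef_rot: [180.0, -0.0, -83.2]
contact_force: [-0.7, 1.0, -1.1]
gripper_width: 0.0151
gripper_force: 40.0
```

>>> play_rows:
  rows:
    - {"slide":[0.01,0,0],"delta_rot":[0,0,0],"fingers":-1}
    - {"slide":[0.01,0,0],"delta_rot":[0,0,0],"fingers":-1}
    - {"slide":[0,0,0],"delta_rot":[0,0,0],"fingers":-1}

```text
time_s: 11.98
tcp_pos: [0.5951, -0.0629, 0.0652]
eef_rot: [-180.0, 0.0, -83.2]
contact_force: [-0.8, 2.9, 0.3]
gripper_width: 0.0152
gripper_force: 40.0
```

>>> play_rows:
  rows:
    - {"slide":[0.01,0,0],"delta_rot":[0,0,0],"fingers":-1}
    - {"slide":[0,0,0],"delta_rot":[0,0,0],"fingers":-1}

```text
time_s: 12.22
tcp_pos: [0.5955, -0.064, 0.0653]
eef_rot: [-180.0, 0.0, -83.2]
contact_force: [-0.7, 6.0, 0.9]
gripper_width: 0.0148
gripper_force: 40.0
```

>>> play_rows:
  rows:
    - {"slide":[0.01,0,0],"delta_rot":[0,0,0],"fingers":-1}
    - {"slide":[0,0,0],"delta_rot":[0,0,0],"fingers":-1}

```text
time_s: 12.48
tcp_pos: [0.5961, -0.0647, 0.0657]
eef_rot: [-179.9, 0.1, -83.2]
contact_force: [-1.4, 8.9, 3.4]
gripper_width: 0.0149
gripper_force: 40.0
```

Run:
```python
from h import *
c=cam('scene'); save(c,'scene4')
mid=np.array([.5966,-.0722]); a=np.radians(-83.2); d=np.array([np.cos(a),np.sin(a)])
# brass screws mask
h=cv2.cvtColor(c['im'],cv2.COLOR_BGR2HSV); m=cv2.inRange(h,(18,120,120),(35,255,255)); 
n,l,s,ce=cv2.connectedComponentsWithStats(m)
for i in range(1,n):
    if 220<ce[i][0]<300 and 230<ce[i][1]<300: x=ray(c,ce[i],.036)[0][:2]-mid; print(ce[i],s[i,4],x@d,x@[-d[1],d[0]])
cv2.imwrite('pics/crop4.png',cv2.resize(c['im'][230:310,215:335],(780,520),interpolation=cv2.INTER_CUBIC))
```

```text
[289.  236.2] 10 0.06519677630165888 -0.0695324903453242
[240.16666667 254.83333333] 12 0.14265771904234864 -0.011777271246649738
[263.18181818 258.36363636] 11 0.09909493388962559 -0.01202286895031415
[238.  260.7] 10 0.14238860807856224 0.0011738176336284246
[261.66666667 264.        ] 9 0.09834044750468181 0.00013445566866404982
[259. 264.] 1 0.10303824557161717 0.00101069733973032
```

View pics/crop4.png

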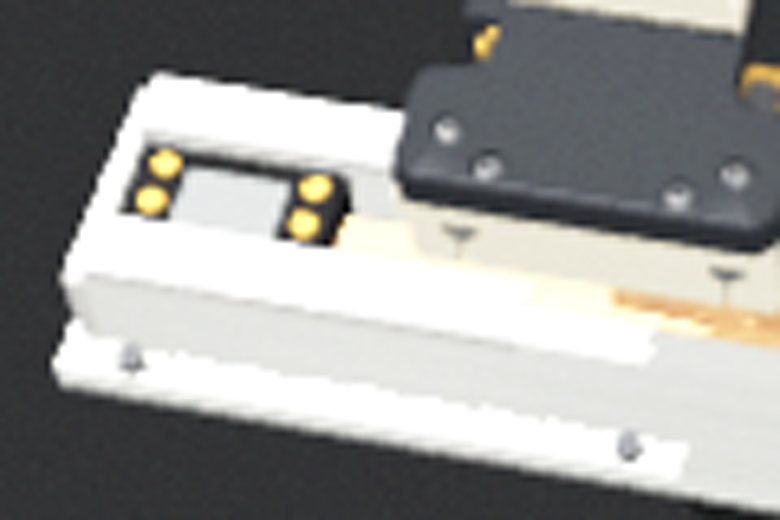

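The module is home: the screw heads put its centre at guide x ≈ 0.1206, the front screws sit at the stop, and the reaction force is rising. I'll back off a little, set the stick down, release and rise.

>>> play_rows:
  rows:
    - {"slide":[-0.02,0,0],"delta_rot":[0,0,0],"fingers":-1}
    - {"slide":[-0.01,0,0.015],"delta_rot":[0,0,0],"fingers":-1}
    - {"slide":[0,0,0],"delta_rot":[0,0,0],"fingers":-1}
    - {"slide":[0,0,0],"delta_rot":[0,0,0],"fingers":0}
    - {"slide":[0,0,0],"delta_rot":[0,0,0],"fingers":0}
    - {"slide":[0,0,0],"delta_rot":[0,0,0],"fingers":0}
    - {"slide":[0,0,0],"delta_rot":[0,0,0],"fingers":0}
    - {"slide":[0,0,0],"delta_rot":[0,0,0],"fingers":0}

```text
time_s: 13.52
tcp_pos: [0.5948, -0.0616, 0.0629]
eef_rot: [-180.0, -0.0, -83.2]
contact_force: [-0.5, 0.3, -0.9]
gripper_width: 0.0436
gripper_force: 0.0
```

>>> play_rows:
  rows:
    - {"slide":[0,0,-0.1],"delta_rot":[0,0,0],"fingers":0}
    - {"slide":[0,0,-0.2],"delta_rot":[0,0,0],"fingers":0}
    - {"slide":[0,0,-0.3],"delta_rot":[0,0,0],"fingers":0}
    - {"slide":[0,0,-0.2],"delta_rot":[0,0,0],"fingers":0}
    - {"slide":[0,0,0],"delta_rot":[0,0,0],"fingers":0}
    - {"slide":[0,0,0],"delta_rot":[0,0,0],"fingers":0}

```text
time_s: 14.28
tcp_pos: [0.5945, -0.0615, 0.1831]
eef_rot: [-180.0, 0.0, -83.2]
contact_force: [0.7, 1.2, -0.0]
gripper_width: 0.0437
gripper_force: 0.0
```

Run:
```python
from h import *
c=cam('scene'); save(c,'scene5')
mid=np.array([.5966,-.0722]); a=np.radians(-83.2); d=np.array([np.cos(a),np.sin(a)])
h=cv2.cvtColor(c['im'],cv2.COLOR_BGR2HSV); m=cv2.inRange(h,(18,120,120),(35,255,255)); 
n,l,s,ce=cv2.connectedComponentsWithStats(m)
for i in range(1,n):
    if 220<ce[i][0]<280 and 245<ce[i][1]<300 and s[i,4]>4: x=ray(c,ce[i],.036)[0][:2]-mid; print(s[i,4],x@d,x@[-d[1],d[0]])
cv2.imwrite('pics/crop5.png',cv2.resize(c['im'][160:320,215:455],(780,520),interpolation=cv2.INTER_CUBIC))
```

```text
12 0.14304848233262224 -0.011517763270680284
11 0.09892745618691316 -0.011452399640556341
10 0.14238860807856224 0.0011738176336284246
11 0.09897914942932388 0.00044962900545410245
```

View pics/crop5.png

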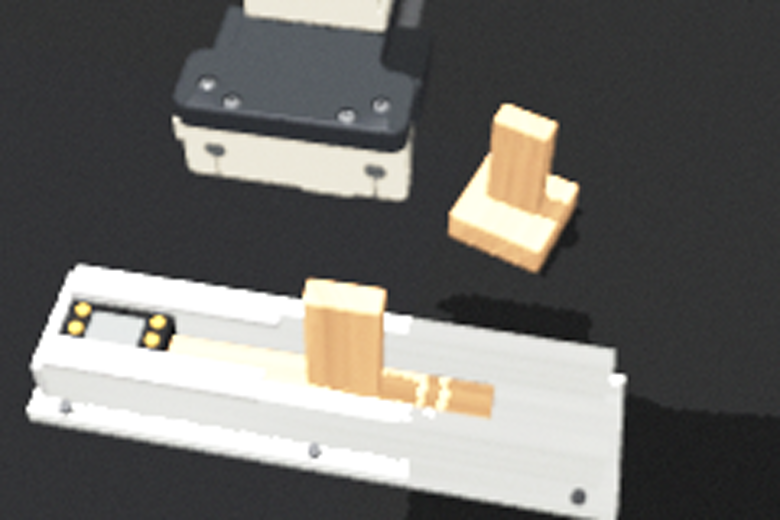

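The module is at the stop (120,325), still centred at x ≈ 0.121. The stick stands free in the channel (345,335), and the gripper is clear above it.

```bash
python3 -c "
from plant import r
print(r.close_job())"
```

```text
the job is handed in; nothing more can be done
None
```

I pushed the module home against the end stop using only the stick, left the stick free in the channel with the gripper clear, and handed the job in at about 14 s; the hand-in gave no verdict, but the last image puts the module's centre at guide x ≈ 0.121 m (allowed 0.108–0.125).

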